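# Fold the bit rack down and close the drill-bit case

## Robot

A 6-joint arm with a two-finger parallel gripper is mounted at the origin on the work surface. World frame = base frame: x ahead of the robot, y to its left, z up, the work surface at z = 0. Lengths are in m, angles in rad, forces in N, time in s.
With the tool pointing down it reaches from about 0.25 to 0.775 m from the base axis. Payload 4 kg.
Tool frame: the origin (TCP) lies at the centre of the arm's flange, where the gripper is bolted on; the fingertips stand 199 mm ahead of it and the grasp point (between the pads) lies 180 mm ahead of it (robot.tcp_to_tips is the distance from the TCP to the fingertips, in m); z points along the fingers, y is the line along which they close (so a half turn about z gives the same grasp; the last joint's range is limited). The gripper opens to 94 mm and grips with 3 to 60 N. Pads are 16 mm wide; open, the fingers measure 119 mm over their backs; the gripper's body (75 mm by 177 mm) begins 78 mm behind the grasp point.
Start: joints at [1.232, 0.087, 1.371, -0, 1.684, -0.103], TCP at [0.128, 0.535, 0.405] pointing down, gripper open.
Joint ranges: [-3.1, 3.1], [-0.76, 2.03], [0.27, 2.55], [-1.08, 4.22], [0.17, 2.65], [-2.57, 2.57]. Speed limits (rad/s): [2.79, 2.79, 3.14, 3.14, 3.14, 3.14].

## Interface

Orientations are given as [roll, pitch, yaw] about the fixed x, y, z axes, in that order (R = Rz(yaw) Ry(pitch) Rx(roll)).
In Python, from bench import telemetry, snapshot, ticket, robot gives the robot as it stands.
- The arm moves only by the tool apply_moves, never from a script. Its argument "moves" is a list that holds one entry, the list of rows, each a list of 5 numbers: the shift along the tool's x, y, z in units of 50 mm (1.0 is 50 mm), then the turn about the tool's z in units of 10 degrees (1.0 is 10 degrees), then the closure, from 0 (fully open) to 1 (shut). A call has 1 to 10 rows; each row is the pose to reach, as a shift and turn from the pose commanded when the call began, along the tool's axes at that moment; what a row does not reach only later rows make up. A row lasts 1/8 s, in which the tool goes at most 62.5 mm and 10.7 degrees, less where a joint would pass 70% of its speed; a pose out of reach is approached as far as the arm can. A call with a gripper value outside its range is refused whole. The fingers move at their own pace and stop on an object; the grip force is fixed at half the most. Time passes only in rows, so rows that repeat a pose let the fingers close. It gives the time, the measured TCP pose, the force, the opening and the grip force at its end, in the units of the state.
- telemetry.get_obs(): the state, without advancing time (a new reading comes with each control period).
- snapshot(name): name is "scene" or "top" or "wrist"; returns a dict with "image" (384x512x3 uint8, red, green, blue), "fovy" (degrees; the focal length in pixels is half the picture's height over the tangent of half this angle, whatever the lens; pixels are square), "cx", "cy" (the principal point, pixels), "R" (3x3) and "t" (3): a world point X has camera coordinates R X + t. Camera axes: x right, y down, z forward; pixel columns grow to the right and rows downward; lengths in m; the calibration is good to about 2 mm. A picture is of the moment at which its call begins. There is no depth.
- ticket.close_job(): hands the job in; it is judged then, once.
The state is a dict: "time": time; "joint_positions": joint angles; "qvel": joint speeds; "joint_torque": joint torques, N m; "tool_pos": TCP position; "ee_rot": TCP orientation; "wrist_force": force on the tool from outside, world axes, zero at the start; "wrist_torque": the same for the moment, N m; "width": finger opening in m; "finger_force": force on a finger pad.
Only numpy, scipy, OpenCV 4.12 (cv2) and the standard library are available. Lean on these libraries where they do the work, as an engineer would, in place of code of your own. Each camera call takes 0.05 s, during which the arm holds its last target. There are 200 camera calls.

## Task

The red drill-bit case stands open with its hinged bit rack upright inside. With the fingertips, push the rack down until it lies flat in the case, and only then swing the lid over it and press it fully shut. Leave everything else lying or standing where it is.

Things in the scene. Friction and masses are not known exactly. Their poses are not given: they have to be found in the camera images.
- case: Red open box fixed to the bench, 220 (x) by 300 (y) by 75 mm high, walls 5 mm. Origin: centre of the underside, on the bench. x points from the front wall (carry handle 36 mm out) to the lid-hinge wall, to the robot's left (yaw 0.72 to 1.87 rad from the world's x); y along the hinges; z up. A divider 59 mm high at y = +78 mm makes a side compartment (y 80 to 145) with two loose things.
- lid_hinge (a point): Middle of the lid's hinge line, at case coordinates (110, 0, 75.5) mm; does not move, axes as the case's; the hinge line runs along y. The lid is a flat red plate, 220 mm from hinge to free edge, 300 mm along the hinge, 10 mm thick, no knob. Shut, it lies level from the hinge towards the case's -x, underside 75.5 mm and outer face 85.5 mm above the bench.
- lid (a joint): Lid angle, rad: 0 fully shut (hard stop), 1.57 upright, more leaning back, away from the case (stop 2.05). Starts at 1.6 to 1.95. About 0.3 kg; the stiff hinge (0.5 N m of friction, up to 6 N at the free edge) holds it wherever it is left: it does not fall and must be pushed all the way down.
- lid_edge (a point): Middle of the lid's free edge on its outer face (the top when shut), 220 mm from the hinge. Its axes turn with the lid; they are the case's when it is shut. Near the two ends of that face are flat ribs 1 mm high.
- rack_hinge (a point): Middle of the bit rack's hinge line, at case coordinates (-70, -35, 50) mm, 40 mm in from the outer front face; does not move, axes as the case's; the line runs along y. The rack is a flat grey plate, 105 mm from hinge to free edge, 200 mm along the hinge, 6 mm thick: plain on the face to the front wall, with drill bits in two black bars on the face to the lid.
- rack (a joint): Rack angle, rad: 0 folded flat in the case (hard stop), 1.57 upright, stop 1.75. Starts at 1.45 to 1.7. It folds away from the front wall, towards the lid hinge (case +x). Folded, its plain face is on top, level, 56 mm above the bench. About 0.15 kg; hinge friction (0.16 N m, up to 2.5 N at the free edge) holds it wherever it is left. While it stands it blocks the lid.
- rack_edge (a point): Middle of the rack's free edge on its plain face (the top when folded), 105 mm from the hinge. Its axes turn with the rack; they are the case's when it is folded.
- socket: Steel socket, upright cylinder 24 mm across, 32 mm high, loose in the side compartment of the case. Origin: centre of its underside. Leave alone.
- chuck_key: Dark steel chuck key, about 80 mm long, 50 mm across its bar, 16 mm high, lying loose in the side compartment. Origin: under its middle. Leave alone.
- tape: Yellow tape measure 70 by 36 by 62 mm, standing loose on the bench in front of the case's front wall. Origin: centre of its underside. Leave alone.
- driver: Screwdriver about 200 mm long, 26 mm high, red handle, lying loose on the bench behind the lid. Origin: under its middle. Leave alone.
- glue: White glue bottle, 60 mm across, 150 mm high, loose beyond the case. Origin: centre of its underside. Leave alone.
- screws: Amber jar of screws, 70 mm across, 80 mm high, loose beyond the case. Origin: centre of its underside. Leave alone.
- offcut: Wooden offcut 70 by 50 by 40 mm, loose beyond the case. Origin: centre of its underside. Leave alone.

How it is judged:
By the outcome, as a careful person would: the job done as asked, in the order asked, and still so for the second after the job is handed in, with the robot touching nothing.
It also fails if it takes over 61 s, if anything falls off the work surface, if the arm or the gripper's body presses on something with over 40 N, if the wrist force passes 120 N, or if a joint passes its speed limit or range.

## Working session

There is one attempt and no reset: what is moved stays moved. The work goes in short steps, Python scripts to look and compute and a tool call to move; the robot and the scene stay as the last step left them, time stands still between calls to the robot, and variables do not carry over. Pictures are saved under pics/ and viewed, at most 10 in all, crops included, and the job is handed in when it is done.

Besides the shell and the picture viewer there is one more tool, called after "Request:" by a JSON object that holds its "method" and its "body", one argument or row to a line. apply_moves: Moves the arm, as the interface text tells. Its arguments: {"type":"object","properties":{"moves":{"type":"array","items":{"type":"array","items":{"type":"array","items":{"type":"number"}}}}},"required":["moves"]}

```bash
mkdir -p pics; python3 - <<'E'
from bench import telemetry, snapshot
import cv2,numpy as np
a=[]
for n in("scene","top"):
    s=snapshot(n);cv2.imwrite(f"pics/{n}0.png",cv2.resize(s["image"][...,::-1],(800,600)))
    print(n,s["fovy"],s["cx"],s["cy"],np.round(s["R"],4).tolist(),np.round(s["t"],4).tolist())
o=telemetry.get_obs();print(o)
E
```

```text
scene 45.579935997319964 256.19669553152886 200.06320536555057 [[-0.9906, -0.137, -0.0038], [-0.1093, 0.8069, -0.5805], [0.0826, -0.5746, -0.8143]] [0.5426, 0.068, 1.1772]
top 57.06747889798577 264.94373215782684 195.39566404498467 [[-0.0096, -0.9999, -0.0138], [-0.9836, 0.012, -0.18], [0.1802, 0.0118, -0.9836]] [0.0349, 0.5574, 0.7919]
{'time': 0.1, 'joint_positions': array([ 1.23187235e+00,  8.78807104e-02,  1.37208639e+00,  2.49267995e-06,
        1.68358565e+00, -1.03109353e-01]), 'qvel': array([ 7.27927265e-04, -9.62273085e-04, -2.07263510e-03,  9.52708710e-05,
       -1.04265204e-03,  1.71378014e-03]), 'joint_torque': array([ 3.29289287e-03, -3.41253018e+01, -3.03302264e+01,  7.20062549e-02,
        3.03897355e-02, -8.47782985e-05]), 'tool_pos': array([0.12847595, 0.53468397, 0.40362953]), 'ee_rot': array([-3.13964322e+00, -2.04210447e-04,  2.90577811e+00]), 'wrist_force': array([ 0.44261024,  0.3120739 , -0.72901031]), 'wrist_torque': array([-0.02426816, -0.02472099,  0.01064488]), 'finger_force': 0.0, 'width': 0.09399726876181112}
```

View pics/scene0.png

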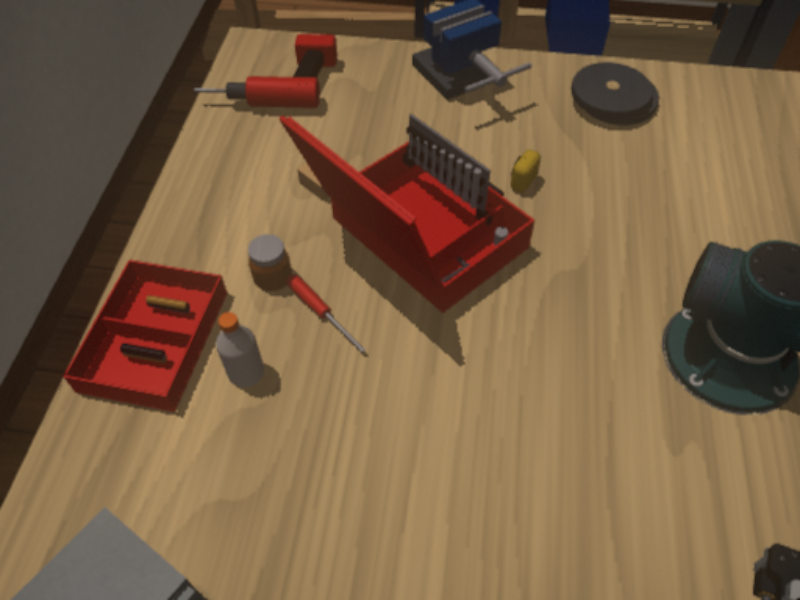

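View pics/top0.png

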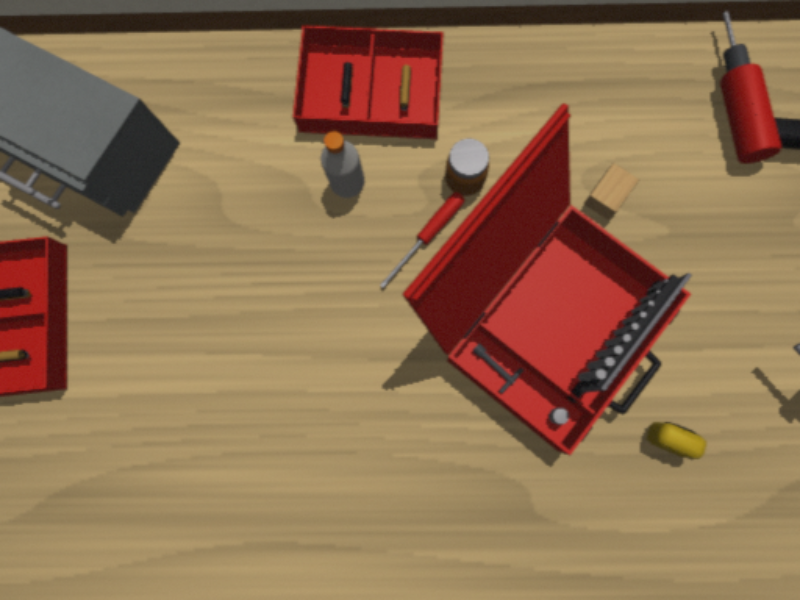

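The scene view shows the case's compartment corner at about (533,222), the lid's free edge from (283,118) to (413,222) and the rack's top edge from (408,116) to (488,180). In the top view the case corners are about (568,452), (450,358), (688,293) and (570,208), the lid edge runs (404,295) to (567,105), and the tape is at (678,440).

```bash
cat > h.py <<'E'
import numpy as np
from bench import snapshot,telemetry
def proj(s,X):
    c=s["R"]@X+s["t"];f=192/np.tan(np.radians(s["fovy"]/2))
    return np.array([s["cx"]+f*c[0]/c[2],s["cy"]+f*c[1]/c[2]])*1.5625
def tri(ss,px):
    from scipy.optimize import least_squares
    return least_squares(lambda X:np.concatenate([proj(s,X)-p for s,p in zip(ss,px)]),[.5,0,.05]).x
def w(p,c): 
    x,y,a=p[:3];return np.array([x+np.cos(a)*c[0]-np.sin(a)*c[1],y+np.sin(a)*c[0]+np.cos(a)*c[1],c[2]])
def lid(p,r,y,h=.01): # h height above underside
    t=p[3];return w(p,[.11-r*np.cos(t)+h*np.sin(t),y,.0755+r*np.sin(t)+h*np.cos(t)])
def rack(p,r,y,h=.006):
    t=p[4];return w(p,[-.07+r*np.cos(t)-h*np.sin(t),y,.05+r*np.sin(t)+h*np.cos(t)])
E
python3 - <<'E'
from h import *
from scipy.optimize import least_squares
S=snapshot("scene");T=snapshot("top")
def res(p):
    d=lambda s,X,q:proj(s,X)-q
    return np.concatenate([
    d(T,w(p,[-.11,.15,.075]),(568,452)),d(T,w(p,[.11,.15,.075]),(450,358)),d(T,w(p,[-.11,-.15,.075]),(688,293)),d(T,w(p,[.11,-.15,.075]),(571,208)),
    d(S,w(p,[-.11,.15,.075]),(533,222)),
    d(T,lid(p,.22,.15),(404,295)),d(T,lid(p,.22,-.15),(567,105)),d(S,lid(p,.22,-.15),(283,118)),d(S,lid(p,.22,.15),(413,222)),
    d(T,rack(p,.105,-.135),(690,275)),d(S,rack(p,.105,-.135),(410,116)),d(S,rack(p,.105,.065),(489,180))])
r=least_squares(res,[.55,0,.9,1.8,1.57],loss="soft_l1")
p=r.x;np.save("p.npy",p);print(p.round(4));print(res(p).round(0).reshape(-1,2).tolist())
t=tri([S,T],[(526,170),(680,440)]);print("tape",t)
a=p[2];d=t[:2]-p[:2];print("tape case",np.cos(a)*d[0]+np.sin(a)*d[1],-np.sin(a)*d[0]+np.cos(a)*d[1])
o=telemetry.get_obs();R=p[2];
print("turn deg",np.degrees((o['ee_rot'][2]-R)))
tips=o['tool_pos'];print("rackedge",rack(p,.105,-.035),"lidedge",lid(p,.22,0))
E
```

```text
[ 0.5202 -0.1989  0.8679  1.8643  1.5352]
[[-0.0, 4.0], [-4.0, -1.0], [2.0, 2.0], [-1.0, -3.0], [2.0, -2.0], [-1.0, 2.0], [0.0, -1.0], [-2.0, -3.0], [-0.0, -0.0], [-1.0, -1.0], [0.0, -2.0], [1.0, -9.0]]
tape [ 0.3512933  -0.3695118   0.02007635]
tape case -0.23941377831554897 0.018583671429317772
turn deg 116.76186745825783
rackedge [ 0.50022543 -0.27660931  0.15514701] lidedge [ 0.63866074 -0.05905482  0.28319935]
```

Request:
{"method": "apply_moves", "body": {
  "moves": [
    [[-0.6, -0.9, 0, 1, 1], [-1.2, -1.8, 0, 2, 1], [-1.8, -2.6, 0, 3, 1], [-2.5, -3.6, 0, 4, 1], [-3.2, -4.6, 0, 5, 1], [-3.9, -5.6, 0, 6, 1], [-4.6, -6.6, 0, 7, 1], [-5.3, -7.6, 0, 8, 1], [-6, -8.6, 0, 9, 1], [-6.6, -9.5, 0, 10, 1]]
  ]
}}

```text
time: 1.45
tool_pos: [0.3384, -0.0063, 0.4048]
ee_rot: [3.141, -0.001, 1.153]
wrist_force: [0.7, -0.1, -0.0]
width: 0.0007
finger_force: 0.0
```

```bash
cat >> h.py <<'E'
P=None
def st():
    p=np.load("p.npy");o=telemetry.get_obs();d=o['tool_pos'][:2]-p[:2];a=p[2];c,s=np.cos(a),np.sin(a)
    f=o['wrist_force']
    print("t",round(o['time'],2),"tip case",np.round([c*d[0]+s*d[1],-s*d[0]+c*d[1],o['tool_pos'][2]-.199],4),"rot",o['ee_rot'].round(3),"turn units",round(np.degrees(o['ee_rot'][2]-a)/10,2),"F case",np.round([c*f[0]+s*f[1],-s*f[0]+c*f[1],f[2]],1),"w",o['width'],"q",o['joint_positions'].round(2))
    return o,p
def go(tx,ty,tz):
    """shift in tool units to put tips at case point"""
    o,p=st();e=w(p,[tx,ty,tz+.199])-o['tool_pos'];y=o['ee_rot'][2]
    print("move",np.round([ (np.cos(y)*e[0]+np.sin(y)*e[1])/.05,(np.sin(y)*e[0]-np.cos(y)*e[1])/.05,-e[2]/.05],2))
E
python3 -c "
from h import *
go(-.14,-.035,.2)"
```

```text
t 1.45 tip case [0.0294 0.2632 0.2058] rot [ 3.141e+00 -1.000e-03  1.153e+00] turn units 1.64 F case [ 0.4 -0.6 -0. ] w 0.0007345525890016457 q [-0.19 -0.4   1.79  0.    1.75  0.23]
move [-4.93  4.77  0.12]
```

Request:
{"method": "apply_moves", "body": {
  "moves": [
    [[-0.8, 0.8, 0, 0.5, 1], [-1.6, 1.6, 0, 1, 1], [-2.4, 2.4, 0, 1.64, 1], [-3.2, 3.2, 0, 1.64, 1], [-4.1, 4, 0, 1.64, 1], [-4.93, 4.77, 0, 1.64, 1], [-4.93, 4.77, 0, 1.64, 1], [-4.93, 4.77, 0, 1.64, 1]]
  ]
}}

```text
time: 2.45
tool_pos: [0.4586, -0.3251, 0.4042]
ee_rot: [-3.14, -0.001, 0.874]
wrist_force: [-0.7, 0.4, -0.5]
width: 0.0005
finger_force: 0.0
```

```bash
python3 - <<'E'
from h import *
import cv2
go(-.14,-.035,.125)
a=[snapshot(n)["image"][...,::-1] for n in("wrist","top")]
cv2.imwrite("pics/b.png",np.vstack([cv2.resize(a[0],(400,300)),cv2.resize(a[1],(400,300))]) if 0 else np.hstack([cv2.resize(a[0],(400,300)),cv2.resize(a[1][60:310,230:480],(400,300))]))
E
```

```text
t 2.45 tip case [-0.1361 -0.0346  0.2052] rot [-3.14e+00 -1.00e-03  8.74e-01] turn units 0.04 F case [-0.1  0.8 -0.5] w 0.000497374856432595 q [-0.72  0.12  1.34  0.    1.69 -0.02]
move [-0.08  0.01  1.6 ]
```

View pics/b.png

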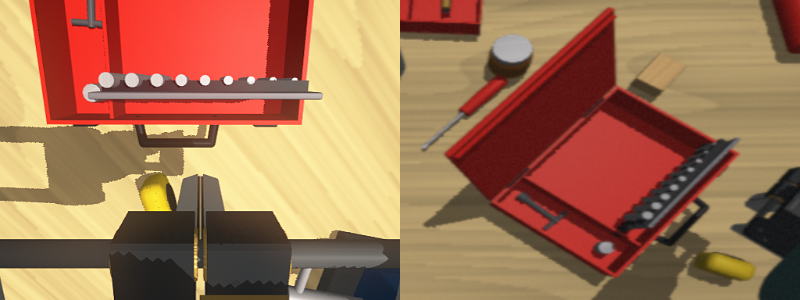

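The wrist view shows the fingers clear of the tape (about (155,190)) and the rack plate at about (90–320,95) straight ahead. The lid leans back at upper left in the top view, so the way is clear.

Request:
{"method": "apply_moves", "body": {
  "moves": [
    [[0.1, 0, 0.7, 0, 1], [0.3, 0, 1.4, 0, 1], [0.7, 0, 1.4, 0, 1], [1.1, 0, 1.4, 0, 1], [1.5, 0, 1.44, 0, 1], [1.75, 0, 1.52, 0, 1], [1.98, 0, 1.61, 0, 1], [2.2, 0, 1.77, 0, 1], [2.38, 0, 1.92, 0, 1], [2.53, 0, 2.12, 0, 1]]
  ]
}}

```text
time: 3.8
tool_pos: [0.5404, -0.228, 0.2981]
ee_rot: [3.141, -0.001, 0.874]
wrist_force: [1.1, -1.2, 1.4]
width: 0.0007
finger_force: 0.7
```

```bash
python3 -c "
from h import *
go(.007,-.035,.056)"
```

```text
t 3.8 tip case [-0.0092 -0.0342  0.0991] rot [ 3.141e+00 -1.000e-03  8.740e-01] turn units 0.04 F case [-0.2 -1.6  1.4] w 0.0007461235458410995 q [-0.5   0.21  1.44  0.    1.49  0.2 ]
move [0.32 0.02 0.86]
```

Request:
{"method": "apply_moves", "body": {
  "moves": [
    [[0.14, 0, 0.2, 0, 1], [0.24, 0, 0.4, 0, 1], [0.28, 0, 0.55, 0, 1], [0.32, 0, 0.7, 0, 1], [0.34, 0, 0.8, 0, 1], [0.36, 0, 0.88, 0, 1], [0.36, 0, 0.92, 0, 1], [0.36, 0, 0.92, 0, 1]]
  ]
}}

```text
time: 4.8
tool_pos: [0.5511, -0.2146, 0.2553]
ee_rot: [3.141, 0.001, 0.874]
wrist_force: [-5.3, 0.9, 10.4]
width: 0.0005
finger_force: 5.2
```

```bash
python3 -c "
from h import *
go(.007,-.035,.056)"
```

```text
t 4.8 tip case [ 0.008  -0.0338  0.0563] rot [3.141e+00 1.000e-03 8.740e-01] turn units 0.04 F case [-2.7  4.6 10.4] w 0.0005450063051143736 q [-0.47  0.25  1.48 -0.    1.41  0.23]
move [-0.02  0.02  0.01]
```

Request:
{"method": "apply_moves", "body": {
  "moves": [
    [[0, 0, -0.6, 0, 1], [0, 0, -1.5, 0, 1], [0, 0, -2.4, 0, 1], [0, 0, -3.3, 0, 1], [0, 0, -4.2, 0, 1], [0, 0, -5, 0, 1], [0, 0, -5.6, 0, 1], [0, 0, -5.6, 0, 1]]
  ]
}}

```text
time: 5.8
tool_pos: [0.5512, -0.2143, 0.5358]
ee_rot: [3.135, -0.002, 0.874]
wrist_force: [-0.5, -0.2, -0.6]
width: 0.0003
finger_force: 0.0
```

```bash
python3 - <<'E'
from h import *
import cv2
go(.25,0,.335)
a=[snapshot(n)["image"][...,::-1] for n in("wrist","scene")]
cv2.imwrite("pics/c.png",np.hstack([cv2.resize(a[0],(400,300)),cv2.resize(a[1][40:220,150:390],(400,300))]))
E
```

```text
t 5.8 tip case [ 0.0082 -0.0336  0.3368] rot [ 3.135e+00 -2.000e-03  8.740e-01] turn units 0.04 F case [-0.5  0.2 -0.6] w 0.00031787766074885997 q [-0.47  0.19  0.99  0.    1.95  0.23]
move [ 4.84 -0.64  0.04]
```

View pics/c.png

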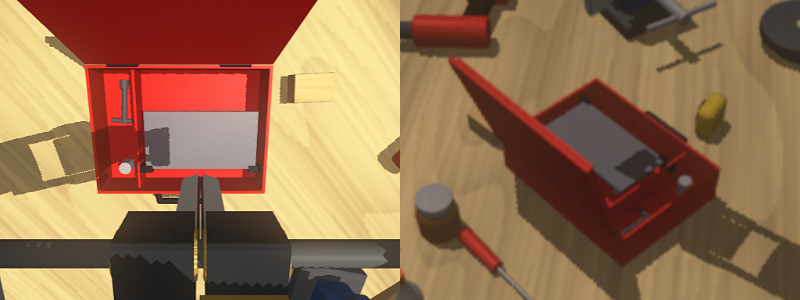

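Rack lies flat: the grey plain face is level at about (145–257,110–168) in the wrist view. Now go over the lid.

Request:
{"method": "apply_moves", "body": {
  "moves": [
    [[0.8, -0.1, 0, 0, 1], [1.7, -0.3, 0, 0, 1], [2.6, -0.4, 0, 0, 1], [3.5, -0.5, 0, 0, 1], [4.3, -0.6, 0, 0, 1], [4.7, -0.64, 0, 0, 1], [4.7, -0.64, 0, 0, 1]]
  ]
}}

```text
time: 6.78
tool_pos: [0.6789, -0.0125, 0.5289]
ee_rot: [-3.137, 0.003, 0.877]
wrist_force: [-0.3, -0.8, -0.2]
width: 0.0006
finger_force: 0.0
```

```bash
python3 -c "
from h import *
go(.24,0,.25)"
```

```text
t 6.78 tip case [ 0.2448 -0.0006  0.3299] rot [-3.137e+00  3.000e-03  8.770e-01] turn units 0.05 F case [-0.8 -0.3 -0.2] w 0.0005626323082036295 q [-0.1   0.42  0.73  0.    2.01  0.59]
move [-0.1  -0.01  1.6 ]
```

Request:
{"method": "apply_moves", "body": {
  "moves": [
    [[0, 0, 0.7, 0, 1], [0, 0, 1.36, 0, 1], [-0.4, 0, 1.36, 0, 1], [-0.8, 0, 1.36, 0, 1], [-1.2, 0, 1.36, 0, 1], [-1.6, 0, 1.34, 0, 1], [-2.0, 0, 1.32, 0, 1], [-2.34, 0, 1.3, 0, 1], [-2.66, 0, 1.3, 0, 1], [-2.98, 0, 1.32, 0, 1]]
  ]
}}

```text
time: 8.02
tool_pos: [0.5815, -0.1288, 0.4664]
ee_rot: [-3.141, 0.0, 0.874]
wrist_force: [2.3, 2.0, 0.2]
width: 0.0006
finger_force: 1.2
```

```bash
python3 - <<'E'
from h import *
import cv2
st()
for q in((.0585,.256),(.0237,.241),(-.0072,.219),(-.033,.191),(-.053,.159),(-.066,.123),(-.072,.085)): go(q[0],0,q[1])
a=[snapshot(n)["image"][...,::-1] for n in("top","scene")]
cv2.imwrite("pics/d.png",np.hstack([cv2.resize(a[0][60:310,230:480],(400,300)),cv2.resize(a[1][40:220,150:390],(400,300))]))
E
```

```text
t 8.03 tip case [ 0.093  -0.0014  0.2674] rot [-3.141  0.     0.874] turn units 0.04 F case [ 3.  -0.5  0.2] w 0.0006410839512820837 q [-0.31  0.19  1.14  0.    1.82  0.38]
t 8.03 tip case [ 0.093  -0.0014  0.2674] rot [-3.141  0.     0.874] turn units 0.04 F case [ 3.  -0.5  0.2] w 0.0006410839512820837 q [-0.31  0.19  1.14  0.    1.82  0.38]
move [-0.69 -0.03  0.23]
t 8.03 tip case [ 0.093  -0.0014  0.2674] rot [-3.141  0.     0.874] turn units 0.04 F case [ 3.  -0.5  0.2] w 0.0006410839512820837 q [-0.31  0.19  1.14  0.    1.82  0.38]
move [-1.39 -0.04  0.53]
t 8.03 tip case [ 0.093  -0.0014  0.2674] rot [-3.141  0.     0.874] turn units 0.04 F case [ 3.  -0.5  0.2] w 0.0006410839512820837 q [-0.31  0.19  1.14  0.    1.82  0.38]
move [-2.   -0.04  0.97]
t 8.03 tip case [ 0.093  -0.0014  0.2674] rot [-3.141  0.     0.874] turn units 0.04 F case [ 3.  -0.5  0.2] w 0.0006410839512820837 q [-0.31  0.19  1.14  0.    1.82  0.38]
move [-2.52 -0.04  1.53]
t 8.03 tip case [ 0.093  -0.0014  0.2674] rot [-3.141  0.     0.874] turn units 0.04 F case [ 3.  -0.5  0.2] w 0.0006410839512820837 q [-0.31  0.19  1.14  0.    1.82  0.38]
move [-2.92 -0.05  2.17]
t 8.03 tip case [ 0.093  -0.0014  0.2674] rot [-3.141  0.     0.874] turn units 0.04 F case [ 3.  -0.5  0.2] w 0.0006410839512820837 q [-0.31  0.19  1.14  0.    1.82  0.38]
move [-3.18 -0.05  2.89]
t 8.03 tip case [ 0.093  -0.0014  0.2674] rot [-3.141  0.     0.874] turn units 0.04 F case [ 3.  -0.5  0.2] w 0.0006410839512820837 q [-0.31  0.19  1.14  0.    1.82  0.38]
move [-3.3  -0.05  3.65]
```

View pics/d.png

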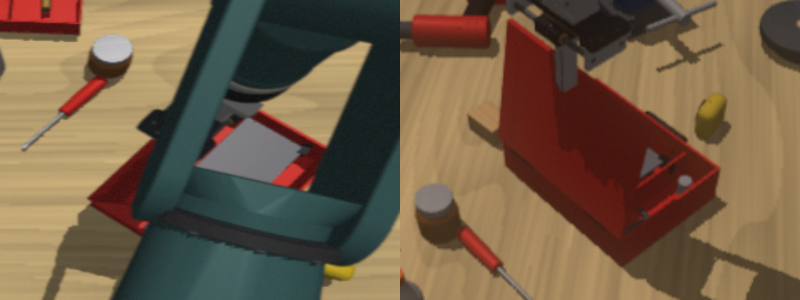

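The scene view shows the fingers on the lid's outer face near (567,70), with the lid just past upright. Keep following the arc.

Request:
{"method": "apply_moves", "body": {
  "moves": [
    [[-0.35, 0, 0.1, 0, 1], [-0.7, 0, 0.23, 0, 1], [-1.05, 0, 0.37, 0, 1], [-1.4, 0, 0.53, 0, 1], [-1.7, 0, 0.74, 0, 1], [-2, 0, 0.97, 0, 1], [-2.27, 0, 1.24, 0, 1], [-2.52, 0, 1.53, 0, 1], [-2.73, 0, 1.85, 0, 1], [-2.92, 0, 2.17, 0, 1]]
  ]
}}

```text
time: 9.38
tool_pos: [0.488, -0.2405, 0.3568]
ee_rot: [-3.141, -0.0, 0.874]
wrist_force: [0.2, 0.3, 0.5]
width: 0.0004
finger_force: 0.7
```

```bash
python3 - <<'E'
from h import *
go(-.066,0,.123);go(-.075,0,.085)
E
```

```text
t 9.38 tip case [-0.0526 -0.0023  0.1578] rot [-3.141 -0.     0.874] turn units 0.04 F case [0.4 0.  0.5] w 0.00040297238423805514 q [-0.56  0.09  1.46  0.    1.59  0.13]
move [-0.27 -0.05  0.7 ]
t 9.38 tip case [-0.0526 -0.0023  0.1578] rot [-3.141 -0.     0.874] turn units 0.04 F case [0.4 0.  0.5] w 0.00040297238423805514 q [-0.56  0.09  1.46  0.    1.59  0.13]
move [-0.45 -0.05  1.46]
```

Request:
{"method": "apply_moves", "body": {
  "moves": [
    [[-0.14, 0, 0.35, 0, 1], [-0.27, 0, 0.7, 0, 1], [-0.35, 0, 1, 0, 1], [-0.42, 0, 1.25, 0, 1], [-0.45, 0, 1.4, 0, 1], [-0.45, 0, 1.5, 0, 1], [-0.45, 0, 1.55, 0, 1], [-0.45, 0, 1.55, 0, 1]]
  ]
}}

```text
time: 10.38
tool_pos: [0.4736, -0.257, 0.2848]
ee_rot: [3.141, 0.001, 0.875]
wrist_force: [-7.6, 4.3, 16.6]
width: 0.0008
finger_force: 8.2
```

```bash
python3 - <<'E'
from h import *
st()
E
```

```text
t 10.38 tip case [-0.0745 -0.0021  0.0858] rot [3.141e+00 1.000e-03 8.750e-01] turn units 0.04 F case [-1.6  8.6 16.6] w 0.0007681522017161484 q [-0.6   0.12  1.58 -0.    1.45  0.09]
```

Request:
{"method": "apply_moves", "body": {
  "moves": [
    [[0, 0, 0.04, 0, 1], [0, 0, 0.04, 0, 1], [0, 0, -0.5, 0, 1], [0, 0, -1.3, 0, 1], [0, 0, -2.2, 0, 1], [0, 0, -3.2, 0, 1], [0, 0, -4.2, 0, 1], [0, 0, -4.8, 0, 1], [0, 0, -4.8, 0, 1]]
  ]
}}

```text
time: 11.5
tool_pos: [0.4738, -0.2571, 0.5238]
ee_rot: [3.135, -0.0, 0.874]
wrist_force: [0.3, -0.8, -0.2]
width: 0.0003
finger_force: 0.0
```

```bash
python3 - <<'E'
from h import *
import cv2
st()
a=[snapshot(n)["image"][...,::-1] for n in("wrist","scene")]
cv2.imwrite("pics/e.png",np.hstack([cv2.resize(a[0],(400,300)),cv2.resize(a[1][40:220,150:390],(400,300))]))
E
```

```text
t 11.5 tip case [-0.0745 -0.0023  0.3248] rot [ 3.135 -0.     0.874] turn units 0.04 F case [-0.4 -0.7 -0.2] w 0.00029910816468996845 q [-0.6   0.07  1.16 -0.    1.91  0.09]
```

View pics/e.png

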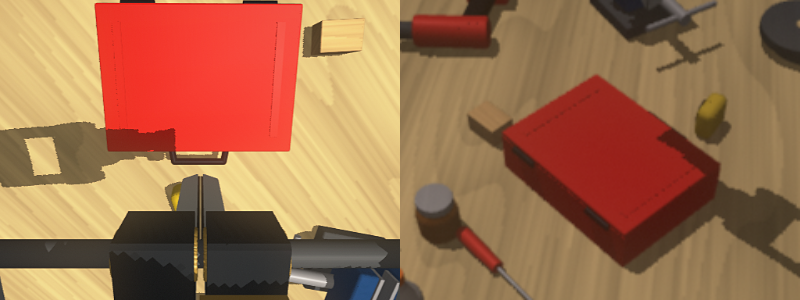

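The lid is level and shut (scene corners about (598,75), (718,162), (505,130)), the other things have not moved, and the robot is clear.

```bash
python3 -c "
from bench import ticket
print(ticket.close_job())"
```

```text
the job is handed in; nothing more can be done
None
```

The rack was pushed flat first, then the lid was swung over it and pressed fully shut, nothing else in view appears to have moved, and the job was handed in at about 11.5 s.

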